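# Draw the sagging gate bolt over its bent keeper and hold the gate ajar

### The job

The bolt of this little self-closing gate sags, and its nose has dropped behind the bent-up lip of the keeper. Take the bolt by its knob, lift it over the lip while you draw it back out of the keeper without wrenching it, then swing the gate towards the robot until its free edge stands about 10 cm open. Finish while still holding the knob, with the gate held still at that opening, and leave the other things on the bench where they are.

Things in the scene. Friction and masses are not known exactly. Their poses are not given: they have to be found in the camera images.
- gate_frame: Fixed wooden frame: sill 100x430x18 mm, two 40 mm square posts about 160 mm tall centred at y = +190 (hinge post) and -190 mm (keeper post). Origin: its middle at bench level; x points through the gate away from the robot, y along the shut gate towards the hinge, z up. Gate: 28 mm thick, 318 mm long, front face at x = -14 mm, top 130 mm and underside 24 mm above the bench.
- gate (a joint): Gate opening in rad: 0 shut, grows as the free (-y) edge swings towards the robot (frame -x), to 0.9. Vertical hinge axis at frame x = -14, y = +166 mm; the free edge is 322 mm from it, so 10 cm open is 0.31 rad. A spring shuts it (0.5 N m when shut, 0.65 N m at 0.31 rad); it closes if let go.
- knob: Upright steel knob of the bolt on the gate's front: round grip 18 mm across, 42 mm tall, 23 mm wide rim on top. Origin: middle of the grip, 47 mm above the bolt's axis, about 152 mm above the bench at the start. Axes as the frame's, turning with gate and barrel. At the start the grip's lower end is level with the top of the gate, whose front face is 17 mm behind the knob's axis (frame +x).
- bolt (a joint): How far the bolt is drawn, in m: -0.007 to 0.004 at the start, grows as the knob is pulled along the gate towards the hinge post (frame +y); range -0.012 to 0.062. Sliding friction 1.5 N. The nose is clear of the keeper from 0.030 on.
- barrel (a joint): Tilt in rad of barrel and bolt about the barrel's one remaining screw (at its hinge-side end, frame y = +30 mm, 112 mm above the bench, 135 mm from the knob): 0 level, about -0.048 at the start with the nose hanging, positive with the nose raised; range -0.075 to 0.16. It swings freely and drops by its own weight.
- nose: End of the steel bolt (rod 12 mm thick): a nib 12x16 mm (across, along) that reaches 16 mm below the bolt's axis. Origin on the bolt's axis above the middle of the nib, 86 mm beyond the knob. At the start it sits in the keeper with the nib on the keeper's floor. While it is in the keeper the gate cannot open.
- keeper: Fixed dark steel keeper on the keeper post's front, frame y = -172 to -208 mm, open at both ends: floor 85 mm above the bench, windowed front wall, strap above that lets the nose rise 24 mm. The floor's gate-side edge is bent up into a lip 8 mm high, 3 to 14 mm from the nib: the nose must rise over 8 mm (5 mm at the knob; 8 to 12 mm at the knob is right) to be drawn. Origin as the frame's.
- the_pliers: Bystander: pliers with blue handles lying low in front of the gate (14 mm high; the gate swings over them). Origin: centre of the underside.
- the_screwdriver_1: Bystander: yellow-handled screwdriver lying in front of the gate, 28 mm high. Origin: centre of the underside.
- the_tape_measure: Bystander: yellow tape measure standing behind the gate, 64 mm high. Origin: centre of the underside.
- the_film_pot: Bystander: small black pot with a grey lid behind the gate, 34 mm wide, 53 mm high. Origin: centre of the underside.
- the_shim_a: Bystander: thin wooden shim 30x120x9 mm lying beside the keeper post. Origin: centre of the underside.

How it is judged:
By the outcome, as a careful person would: the job done as asked, in the order asked, and still so for the second after the job is handed in, while the arm keeps its last pose, push and grip.
It also fails if it takes over 29 s, if anything falls off the work surface, if the arm or the gripper's body presses on something with over 40 N, if the wrist force passes 120 N, or if a joint passes its speed limit or range.

### The arm

A 6-joint arm with a two-finger parallel gripper is mounted at the origin on a cart in front of the work surface, level with it; the furniture and walls round the work are solid. World frame = base frame: x ahead of the robot, y to its left, z up, the work surface at z = 0. Lengths are in m, angles in rad, forces in N, time in s.
With the tool pointing down it reaches from about 0.4 to 0.825 m from the base axis. Payload 7 kg.
Tool frame: the origin (TCP) lies between the finger pads; the fingertips stand 22 mm ahead of it and the grasp point (between the pads) lies 3 mm ahead of it; z points along the fingers, y is the direction in which the jaws open and shut (so a half turn about z gives the same grasp; the last joint's range is limited). The gripper opens to 88 mm and grips with 3 to 60 N. Pads are 19 mm wide; open, the fingers measure 130 mm over their backs; the gripper's body (78 mm by 193 mm) begins 47 mm behind the grasp point.
Start: joints at [1.584, 0.359, 0.012, 0, -1.224, -0.288], TCP at [0.183, 0.65, 0.221] pointing down, gripper open.
Joint ranges: [-3.07, 3.07], [-1.43, 2.12], [-1.02, 1.25], [-3.03, 1.67], [-3.05, -0], [-3.03, 3.03]. Speed limits (rad/s): [2.39, 2.39, 3.01, 3.14, 3.14, 3.14].

### API

Orientations are given as [roll, pitch, yaw] about the fixed x, y, z axes, in that order (R = Rz(yaw) Ry(pitch) Rx(roll)).
In Python, from station import * gives the robot as it stands. The module is installed in compiled form; this text tells all that it offers.
- The arm moves only by the tool move_arm, never from a script. Its argument "rows" is a list of rows, each an object with "delta_rot": the turn, a rotation vector about the world's x, y, z in degrees, a list of three; "delta_pos": the shift along the world's x, y, z in cm, a list of three; "hand": the finger opening in cm, from 0 to 8.76. A call has exactly 10 rows; each row shifts and turns the commanded pose from where the row before left it; what a row does not reach is not made up. A row lasts 1/10 s, in which the tool goes at most 50 mm and 8.59 degrees, less where a joint would pass 70% of its speed; a pose out of reach is approached as far as the arm can. A call is refused whole if a number of a shift passes 5 or a number of a turn 8.59, either way. A call with a gripper value outside its range is refused whole. The fingers move at their own pace and stop on an object; "force" is the grip in N (left out, the last holds). Time passes only in rows, so rows that do not move let the fingers close, or fill a call up. It gives the time, the measured TCP pose, the force and the opening at its end, in the units of the state.
- get_state(): the state, without advancing time (a new reading comes with each control period).
- grab_frame(name): name is "scene" or "top" or "wrist"; returns the picture (420x560x3 uint8, blue, green, red); there is no depth.
- camera_info(name): a dict with "camera_matrix" (3x3 intrinsics, pixels), "world_from_camera" (4x4, takes a point from camera to world coordinates); the wrist camera has in their place "T_tool_cam" (4x4, takes a point from camera to tool coordinates, whose origin is the TCP and whose axes are the flange's). Camera axes: x right, y down, z forward; pixel columns grow to the right and rows downward; lengths in m; the calibration is good to about 2 mm. A picture is of the moment at which its call begins: read the wrist's pose just before it. camera_info takes no time and is no camera call.
- job_done(): hands the job in, once; it reports no verdict.
The state is a dict: "t": time; "q": joint angles; "qd": joint speeds; "joint_efforts": joint torques, N m; "eef_pos": TCP position; "ee_rot": TCP orientation; "force": force on the tool from outside, world axes, zero at the start; "moment": the same for the moment, N m; "width": finger opening in m.
Only numpy, scipy, OpenCV 4.12 (cv2) and the standard library are available. Lean on these libraries where they do the work, as an engineer would, in place of code of your own. Each camera call takes 0.05 s, during which the arm holds its last target.

## Working session

There is one attempt and no reset: what is moved stays moved. The work goes in short steps, Python scripts to look and compute and a tool call to move; the robot and the scene stay as the last step left them, time stands still between calls to the robot, and variables do not carry over. Pictures are saved under pics/ and viewed, and the job is handed in when it is done.

Besides the shell and the picture viewer there is one more tool, called after "Request:" by a JSON object that holds its "name" and its "arguments", one argument or row to a line. move_arm: Moves the arm, as the interface text tells. Its arguments: {"type":"object","properties":{"rows":{"type":"array"},"force":{"type":"number"}},"required":["rows"]}

```bash
mkdir -p pics; python3 - <<'E'
from station import *
import cv2
s=get_state();print({k:s[k] for k in s})
for n in ["scene","top"]:
    c=camera_info(n);print(n,c)
    cv2.imwrite(f"pics/{n}0.png",grab_frame(n))
print(camera_info("wrist"))
E
```

```text
{'t': 0.0, 'q': array([ 1.58410515e+00,  3.59381441e-01,  1.10531653e-02, -3.50697379e-04,
       -1.22405708e+00, -2.88113337e-01]), 'qd': array([-3.55518053e-04,  6.65601904e-04, -2.09143532e-03, -6.30135285e-05,
        1.42412416e-03, -6.80919777e-04]), 'joint_efforts': array([ 6.21360687e-04, -5.82716238e+01,  2.93050647e+01,  6.99710146e+00,
        7.03025493e-03, -1.55522353e-04]), 'eef_pos': array([0.18304975, 0.64919875, 0.21972362]), 'ee_rot': array([ 3.13997544e+00, -1.35468579e-04, -2.74923842e-01]), 'force': array([-0.31188491, -1.01926167, -0.6959814 ]), 'moment': array([0.02443967, 0.00784529, 0.0375718 ]), 'width': 0.08732029101608078}
scene {'camera_matrix': array([[434.62658101,   0.        , 279.30008223],
       [  0.        , 434.62658101, 210.26015886],
       [  0.        ,   0.        ,   1.        ]]), 'world_from_camera': array([[ 0.774885  , -0.46300717,  0.43032267,  0.16377383],
       [-0.63186703, -0.54881252,  0.54731059, -0.47381425],
       [-0.01724226, -0.69600947, -0.71782555,  0.73574294],
       [ 0.        ,  0.        ,  0.        ,  1.      
[... 279 characters left out ...]
968293,  0.01926173,  0.0162178 ,  0.00722077],
       [-0.01731381, -0.05816828, -0.99815664,  1.12970655],
       [ 0.        ,  0.        ,  0.        ,  1.        ]])}
{'camera_matrix': array([[307.67794019,   0.        , 280.29879459],
       [  0.        , 307.67794019, 208.92292896],
       [  0.        ,   0.        ,   1.        ]]), 'T_tool_cam': array([[ 2.07205311e-04, -9.68307641e-01, -2.49760425e-01,
         6.66651367e-02],
       [ 9.99999917e-01,  2.88051736e-04, -2.87144785e-04,
        -1.08011163e-04],
       [ 3.49988413e-04, -2.49760345e-01,  9.68307620e-01,
        -1.64642867e-01],
       [ 0.00000000e+00,  0.00000000e+00,  0.00000000e+00,
         1.00000000e+00]])}
```

View pics/scene0.png

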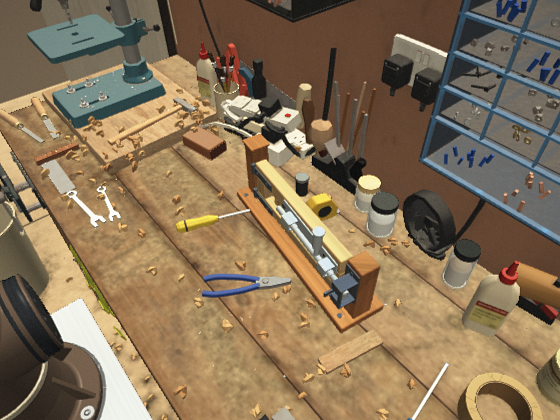

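View pics/top0.png

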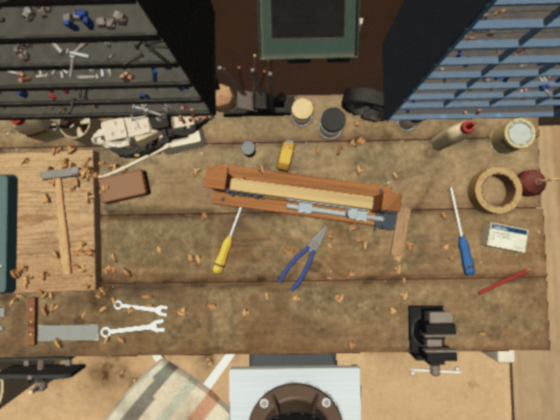

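The scene view shows the knob at about (318,240) and the keeper at about (343,292). In the top view the posts are at about (217,178) and (387,198), and the knob is near (355,212). I'll zoom in to get exact pixels.

```bash
python3 - <<'E'
import cv2
a=cv2.imread("pics/scene0.png")[200:330,240:400]; cv2.imwrite("pics/s0z.png",cv2.resize(a,None,fx=4.6,fy=4.6,interpolation=cv2.INTER_CUBIC))
a=cv2.imread("pics/top0.png")[150:245,200:412]; cv2.imwrite("pics/t0z.png",cv2.resize(a,None,fx=3.75,fy=3.75,interpolation=cv2.INTER_CUBIC))
E
```

```text
(no output)
```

View pics/s0z.png

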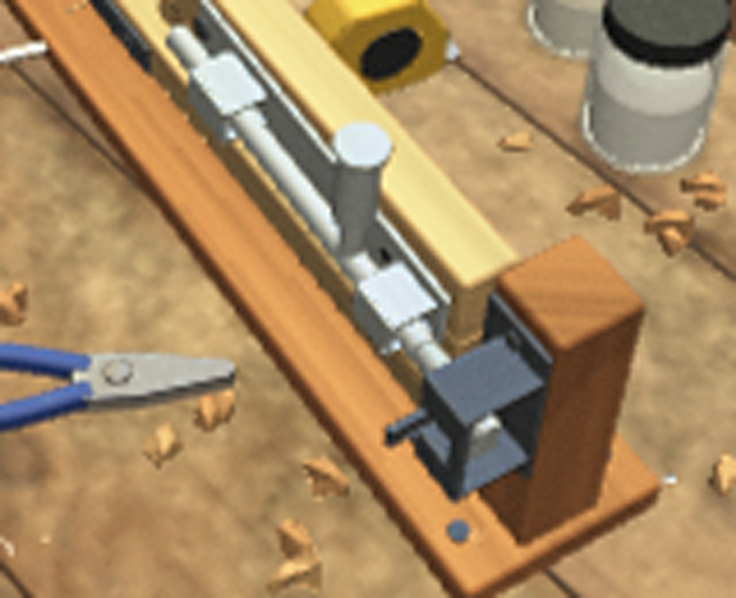

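View pics/t0z.png

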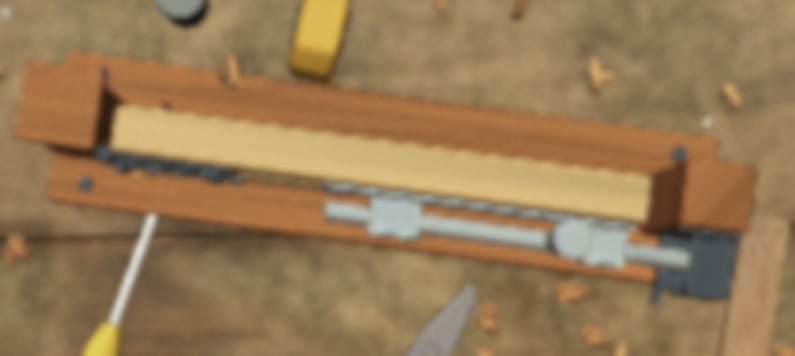

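```bash
cat > h.py <<'E'
from station import *
import numpy as np, cv2
def ray(n,u,v):
    c=camera_info(n);T=c["world_from_camera"];d=T[:3,:3]@np.linalg.inv(c["camera_matrix"])@[u,v,1]
    return T[:3,3],d/np.linalg.norm(d)
def plane(n,u,v,z):
    o,d=ray(n,u,v);return o+d*(z-o[2])/d[2]
def tri(*obs):
    A=np.zeros((3,3));b=np.zeros(3);R=[ray(*x) for x in obs]
    for o,d in R:
        P=np.eye(3)-np.outer(d,d);A+=P;b+=P@o
    p=np.linalg.solve(A,b);return p,[np.linalg.norm((np.eye(3)-np.outer(d,d))@(p-o)) for o,d in R]
E
python3 - <<'E'
from h import *
S=lambda u,v:("scene",240+u/4.6,200+v/4.6)
T=lambda u,v:("top",200+u/3.75,150+v/3.75)
print("knobtop",tri(S(363,145),T(572,241)))
k=plane(*T(715,196),.16);h=plane(*T(62,104),.16)
print(k,h,np.linalg.norm(k-h),np.degrees(np.arctan2(*(h-k)[:2])),'mid',(k+h)/2)
print("knob at z.175",plane(*S(363,145),.175),plane(*T(572,241),.175))
for n,p in dict(fl=(50,198),fr=(655,280)).items(): print(n,plane(*T(*p),.018))
# scene keeper post top corners
for p in [(497,293),(580,237),(643,302),(565,345)]: print(plane(*S(*p),.16))
E
```

```text
knobtop (array([ 0.51788443, -0.12804176,  0.17492322]), [np.float64(0.002247000247007113), np.float64(0.0022470002470069968)])
[ 0.54055602 -0.21008555  0.16      ] [0.60038644 0.15971881 0.16      ] 0.3746130614652724 9.190213741255521 mid [ 0.57047123 -0.02518337  0.16      ]
knob at z.175 [ 0.51974137 -0.12932625  0.175     ] [ 0.51612825 -0.12660314  0.175     ]
fl [0.55579034 0.19052506 0.018     ]
fr [ 0.49503459 -0.20148492  0.018     ]
[ 0.5179932  -0.20248812  0.16      ]
[ 0.559449   -0.20395761  0.16      ]
[ 0.55478909 -0.23849056  0.16      ]
[ 0.51995796 -0.2336013   0.16      ]
```

Request:
{"name": "move_arm", "arguments": {
  "rows": [
    {"delta_pos": [1.7, -3.9, 0.2], "delta_rot": [0, 0, 0.6], "hand": 8.7},
    {"delta_pos": [1.7, -3.9, 0.2], "delta_rot": [0, 0, 0.6], "hand": 8.7},
    {"delta_pos": [1.7, -3.9, 0.2], "delta_rot": [0, 0, 0.6], "hand": 8.7},
    {"delta_pos": [1.7, -3.9, 0.2], "delta_rot": [0, 0, 0.6], "hand": 8.7},
    {"delta_pos": [1.7, -3.9, 0.2], "delta_rot": [0, 0, 0.6], "hand": 8.7},
    {"delta_pos": [1.7, -3.9, 0.2], "delta_rot": [0, 0, 0.6], "hand": 8.7},
    {"delta_pos": [1.7, -3.9, 0.2], "delta_rot": [0, 0, 0.6], "hand": 8.7},
    {"delta_pos": [1.7, -3.9, 0.2], "delta_rot": [0, 0, 0.6], "hand": 8.7},
    {"delta_pos": [1.7, -3.9, 0.2], "delta_rot": [0, 0, 0.6], "hand": 8.7},
    {"delta_pos": [1.7, -3.9, 0.2], "delta_rot": [0, 0, 0.6], "hand": 8.7}
  ]
}}

```text
t: 1.1
eef_pos: [0.3533, 0.2579, 0.2407]
ee_rot: [-3.141, 0.0, -0.169]
force: [1.5, -0.1, 0.5]
width: 0.0868
```

Request:
{"name": "move_arm", "arguments": {
  "rows": [
    {"delta_pos": [1.8, -4.3, 0.2], "delta_rot": [0, 0, 0], "hand": 8.7},
    {"delta_pos": [1.8, -4.3, 0.2], "delta_rot": [0, 0, 0], "hand": 8.7},
    {"delta_pos": [1.8, -4.3, 0.2], "delta_rot": [0, 0, 0], "hand": 8.7},
    {"delta_pos": [1.8, -4.3, 0.2], "delta_rot": [0, 0, 0], "hand": 8.7},
    {"delta_pos": [1.8, -4.3, 0.2], "delta_rot": [0, 0, 0], "hand": 8.7},
    {"delta_pos": [1.8, -4.3, 0.2], "delta_rot": [0, 0, 0], "hand": 8.7},
    {"delta_pos": [1.8, -4.3, 0.2], "delta_rot": [0, 0, 0], "hand": 8.7},
    {"delta_pos": [1.8, -4.3, 0.2], "delta_rot": [0, 0, 0], "hand": 8.7},
    {"delta_pos": [1.8, -4.3, 0.2], "delta_rot": [0, 0, 0], "hand": 8.7},
    {"delta_pos": [0, 0, 0], "delta_rot": [0, 0, 0], "hand": 8.7}
  ]
}}

```text
t: 2.1
eef_pos: [0.5161, -0.1317, 0.2578]
ee_rot: [3.14, 0.001, -0.175]
force: [-0.3, -0.3, -0.9]
width: 0.0871
```

```bash
python3 - <<'E'
from h import *
s=get_state();print(s["eef_pos"],s["ee_rot"],s["q"])
cv2.imwrite("pics/w1.png",grab_frame("wrist"))
E
```

```text
[ 0.51608374 -0.13170755  0.25776897] [ 3.14032223e+00  1.43206605e-03 -1.74986034e-01] [ 1.19125101e-01  1.01135578e-01 -2.41532412e-01  8.49630192e-04
 -1.22986730e+00  1.27640132e+00]
```

View pics/w1.png

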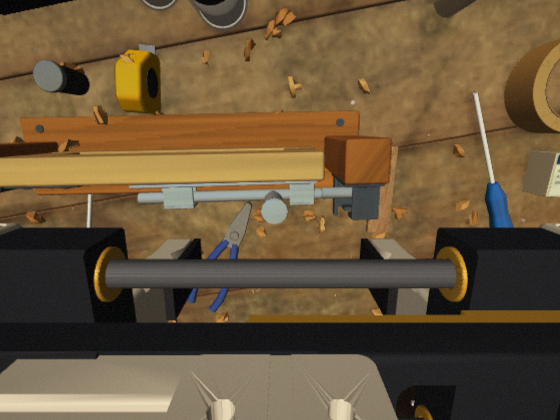

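The wrist view shows the knob rim at about (274,205), between the open fingers' centrelines, and the keeper at (357,200).

```bash
python3 - <<'E'
from h import *
a=cv2.imread("pics/w1.png")[120:240,220:400]; cv2.imwrite("pics/w1z.png",cv2.resize(a,None,fx=4.4,fy=4.4,interpolation=cv2.INTER_CUBIC))
E
```

```text
(no output)
```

View pics/w1z.png

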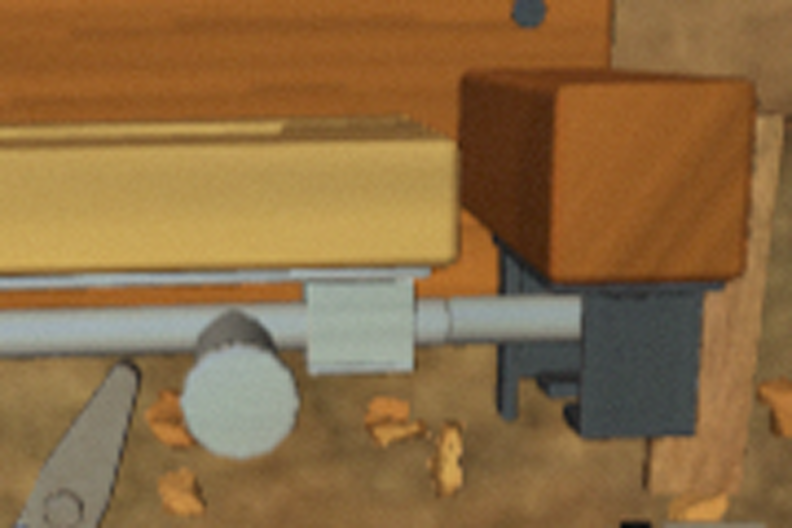

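```bash
cat >> h.py <<'E'
from scipy.spatial.transform import Rotation as Rn
def wray(s,u,v):
    c=camera_info("wrist");R=Rn.from_euler("xyz",s["ee_rot"]).as_matrix();T=c["T_tool_cam"]
    d=R@T[:3,:3]@np.linalg.inv(c["camera_matrix"])@[u,v,1];o=np.array(s["eef_pos"])+R@T[:3,3];return o,d/np.linalg.norm(d)
def wplane(s,u,v,z):
    o,d=wray(s,u,v);return o+d*(z-o[2])/d[2]
E
python3 - <<'E'
from h import *
s=get_state()
W=lambda u,v,z:wplane(s,220+u/4.4,120+v/4.4,z)
print("knobtop",W(240,401,.175))
a,b=W(0,277,.13),W(455,265,.13);print("gate",a,b,np.degrees(np.arctan2(*(a-b)[:2])))
P=[W(*p,.16) for p in [(555,83),(752,82),(745,278),(548,282)]];print(P,np.mean(P,0))
E
```

```text
knobtop [ 0.51689826 -0.125137    0.175     ]
gate [ 0.5418338  -0.07562466  0.13      ] [ 0.52721196 -0.17374577  0.13      ] 8.475747799858464
[array([ 0.56384092, -0.19383205,  0.16      ]), array([ 0.55756365, -0.23049271,  0.16      ]), array([ 0.5203522 , -0.22597789,  0.16      ]), array([ 0.52626358, -0.18789316,  0.16      ])] [ 0.54200509 -0.20954895  0.16      ]
```

Request:
{"name": "move_arm", "arguments": {
  "rows": [
    {"delta_pos": [0.1, 0.6, -1.0], "delta_rot": [0.3, 0, 0.1], "hand": 8.7},
    {"delta_pos": [0, 0, -1.1], "delta_rot": [0.3, 0, 0.1], "hand": 8.7},
    {"delta_pos": [0, 0, -1.1], "delta_rot": [0.3, 0, 0.1], "hand": 8.7},
    {"delta_pos": [0, 0, -1.1], "delta_rot": [0.3, 0, 0.1], "hand": 8.7},
    {"delta_pos": [0, 0, -1.2], "delta_rot": [0.3, -0.1, 0.1], "hand": 8.7},
    {"delta_pos": [0, 0, -1.2], "delta_rot": [0.3, -0.1, 0.1], "hand": 8.7},
    {"delta_pos": [0, 0, -1.2], "delta_rot": [0.3, -0.1, 0.1], "hand": 8.7},
    {"delta_pos": [0, 0, -1.2], "delta_rot": [0.3, -0.1, 0.1], "hand": 8.7},
    {"delta_pos": [0, 0, -1.2], "delta_rot": [0.3, 0, 0.1], "hand": 8.7},
    {"delta_pos": [0, 0, 0], "delta_rot": [0, 0, 0], "hand": 8.7}
  ]
}}

```text
t: 3.15
eef_pos: [0.5151, -0.1215, 0.1536]
ee_rot: [-3.094, 0.004, -0.155]
force: [0.0, -0.7, -0.3]
width: 0.0867
```

```bash
python3 - <<'E'
from h import *
s=get_state();print(s["eef_pos"],s["ee_rot"],s["force"])
cv2.imwrite("pics/w2.png",grab_frame("wrist"))
a=grab_frame("scene")[150:350,200:440]; cv2.imwrite("pics/s2z.png",cv2.resize(a,None,fx=3,fy=3,interpolation=cv2.INTER_CUBIC))
E
```

```text
[ 0.51505883 -0.12147839  0.15362466] [-3.09406608  0.00386044 -0.1548834 ] [ 0.03262215 -0.65526233 -0.29058903]
```

View pics/w2.png

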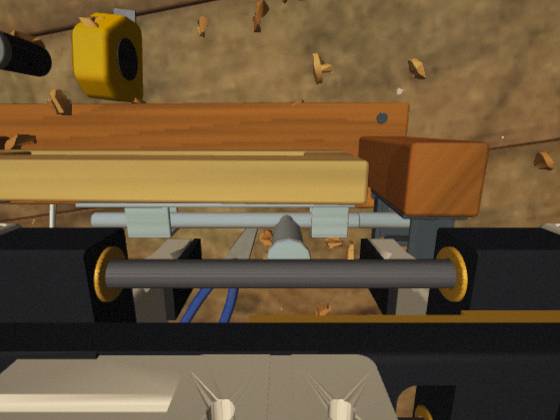

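View pics/s2z.png

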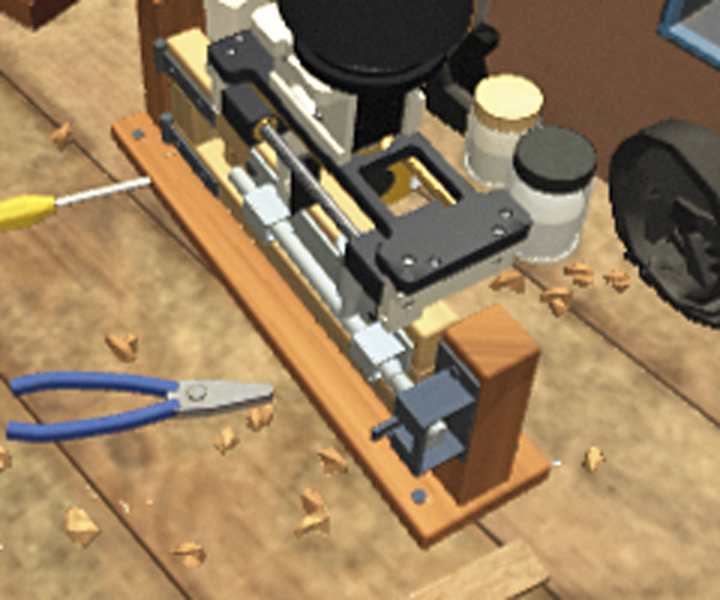

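The wrist view shows the knob at about (288,245), a few mm towards -y of the finger midpoint at about 280. I'll shift slightly and close.

Request:
{"name": "move_arm", "arguments": {
  "rows": [
    {"delta_pos": [0.2, -0.4, 0], "delta_rot": [0, 0, 0], "hand": 8.7},
    {"delta_pos": [0, 0, 0], "delta_rot": [0, 0, 0], "hand": 5.0},
    {"delta_pos": [0, 0, 0], "delta_rot": [0, 0, 0], "hand": 3.0},
    {"delta_pos": [0, 0, 0], "delta_rot": [0, 0, 0], "hand": 2.4},
    {"delta_pos": [0, 0, 0], "delta_rot": [0, 0, 0], "hand": 2.0},
    {"delta_pos": [0, 0, 0], "delta_rot": [0, 0, 0], "hand": 1.0},
    {"delta_pos": [0, 0, 0], "delta_rot": [0, 0, 0], "hand": 0.5},
    {"delta_pos": [0, 0, 0], "delta_rot": [0, 0, 0], "hand": 0.5},
    {"delta_pos": [0, 0, 0], "delta_rot": [0, 0, 0], "hand": 0.5},
    {"delta_pos": [0, 0, 0], "delta_rot": [0, 0, 0], "hand": 0.5}
  ],
  "force": 25
}}

```text
t: 4.25
eef_pos: [0.5182, -0.1254, 0.1557]
ee_rot: [-3.094, 0.001, -0.154]
force: [0.1, 0.1, -1.1]
width: 0.0214
```

```bash
python3 - <<'E'
from h import *
s=get_state();print(s["eef_pos"],s["ee_rot"],s["force"],s["moment"],s["width"])
cv2.imwrite("pics/w3.png",grab_frame("wrist")[100:300])
E
```

```text
[ 0.51821713 -0.12541525  0.15565202] [-3.09413838e+00  6.54142944e-04 -1.54193186e-01] [ 0.10753753  0.11131528 -1.09937811] [-0.31734988 -0.08829099  0.00302087] 0.02137043151629308
```

View pics/w3.png

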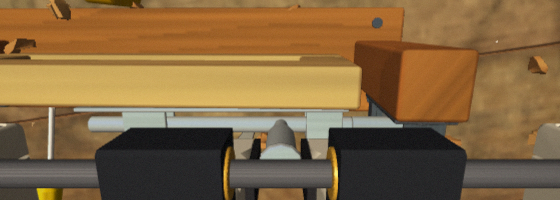

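Request:
{"name": "move_arm", "arguments": {
  "rows": [
    {"delta_pos": [0, 0, 0], "delta_rot": [0, 0, 0], "hand": 0.5},
    {"delta_pos": [0, 0, 0], "delta_rot": [0, 0, 0], "hand": 0.5},
    {"delta_pos": [0, 0, 0], "delta_rot": [0, 0, 0], "hand": 0.5},
    {"delta_pos": [0, 0, 0], "delta_rot": [0, 0, 0], "hand": 0.5},
    {"delta_pos": [0, 0, 0], "delta_rot": [0, 0, 0], "hand": 0.5},
    {"delta_pos": [0, 0, 0], "delta_rot": [0, 0, 0], "hand": 0.5},
    {"delta_pos": [0, 0, 0], "delta_rot": [0, 0, 0], "hand": 0.5},
    {"delta_pos": [0, 0, 0], "delta_rot": [0, 0, 0], "hand": 0.5},
    {"delta_pos": [0, 0, 0], "delta_rot": [0, 0, 0], "hand": 0.5},
    {"delta_pos": [0, 0, 0], "delta_rot": [0, 0, 0], "hand": 0.5}
  ]
}}

```text
t: 5.3
eef_pos: [0.5182, -0.1254, 0.1556]
ee_rot: [-3.094, 0.001, -0.154]
force: [1.0, -1.6, 0.1]
width: 0.0214
```

```bash
python3 - <<'E'
from h import *
s=get_state();print(s["eef_pos"],s["ee_rot"],s["force"],s["moment"],s["width"])
E
```

```text
[ 0.51816907 -0.12539798  0.15564719] [-3.09405740e+00  7.66721948e-04 -1.54303402e-01] [ 0.97182313 -1.58927657  0.11477065] [-0.77873484 -0.20756604  0.00450053] 0.021424117394318334
```

```bash
python3 - <<'E'
from h import *
a=grab_frame("scene")[180:290,250:390]; cv2.imwrite("pics/s4z.png",cv2.resize(a,None,fx=5.4,fy=5.4,interpolation=cv2.INTER_CUBIC))
a=grab_frame("wrist")[200:300,200:360]; cv2.imwrite("pics/w4z.png",cv2.resize(a,None,fx=5,fy=5,interpolation=cv2.INTER_CUBIC))
for i in range(1):
  s=get_state();print(s["force"],s["moment"],s["width"])
E
```

```text
[ 0.96722427 -1.65738077 -1.21073284] [-0.83839699 -0.20459609  0.0273947 ] 0.02174371119655906
```

View pics/s4z.png

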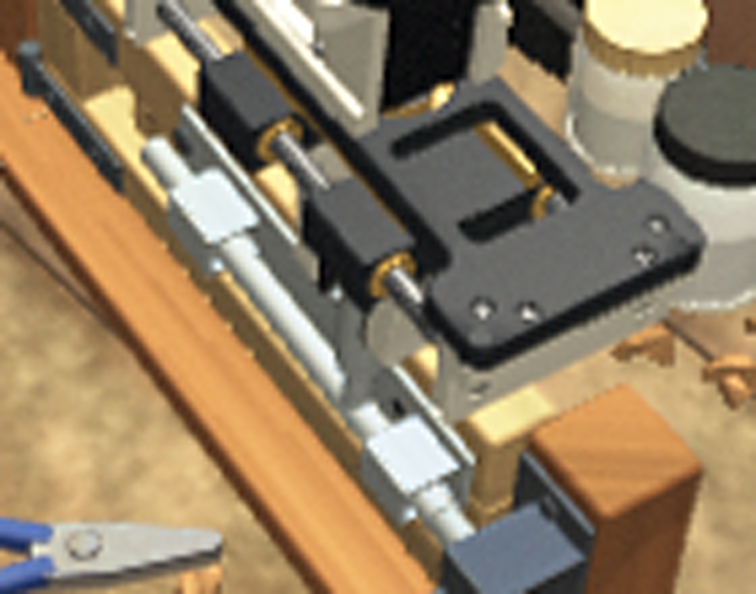

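View pics/w4z.png

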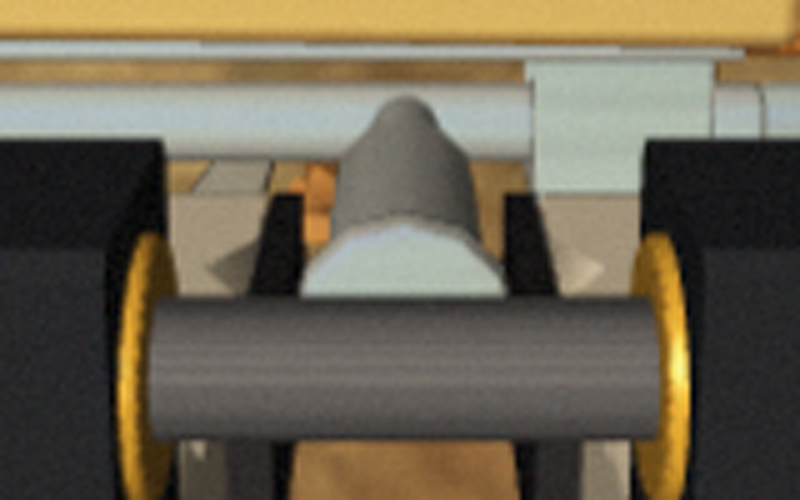

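The wrist view shows the black pads clamping the 23 mm rim (zoom (300–505, 290)), not the grip, which agrees with the 21.4 mm opening. I need to go lower, so I'll check the bracket height first.

```bash
python3 - <<'E'
from h import *
S=lambda u,v:("scene",240+u/4.6,200+v/4.6)
T=lambda u,v:("top",200+u/3.75,150+v/3.75)
print(tri(S(403,300),T(606,243)))
print(tri(S(228,84),T(396,217)))
E
```

```text
(array([ 0.51777907, -0.15684377,  0.10924052]), [np.float64(0.0013671589712696646), np.float64(0.0013671589712699072)])
(array([ 0.53499075, -0.03172637,  0.11771789]), [np.float64(0.0010034516738807353), np.float64(0.001003451673880825)])
```

Request:
{"name": "move_arm", "arguments": {
  "rows": [
    {"delta_pos": [0, 0, 0], "delta_rot": [0, 0, 0], "hand": 3.5},
    {"delta_pos": [0, 0, 0], "delta_rot": [0, 0, 0], "hand": 3.5},
    {"delta_pos": [0, 0, 0], "delta_rot": [0, 0, 0], "hand": 3.5},
    {"delta_pos": [0, 0, -0.4], "delta_rot": [0, 0, 0], "hand": 3.5},
    {"delta_pos": [0, 0, -0.3], "delta_rot": [0, 0, 0], "hand": 3.5},
    {"delta_pos": [0, 0, 0], "delta_rot": [0, 0, 0], "hand": 3.0},
    {"delta_pos": [0, 0, 0], "delta_rot": [0, 0, 0], "hand": 2.0},
    {"delta_pos": [0, 0, 0], "delta_rot": [0, 0, 0], "hand": 1.0},
    {"delta_pos": [0, 0, 0], "delta_rot": [0, 0, 0], "hand": 0.5},
    {"delta_pos": [0, 0, 0], "delta_rot": [0, 0, 0], "hand": 0.5}
  ]
}}

```text
t: 6.4
eef_pos: [0.5182, -0.1253, 0.1487]
ee_rot: [-3.094, 0.001, -0.154]
force: [0.4, 0.6, -0.4]
width: 0.0214
```

```bash
python3 - <<'E'
from h import *
s=get_state();print(s["eef_pos"],s["ee_rot"],s["force"],s["moment"],s["width"])
a=grab_frame("wrist")[200:300,200:360]; cv2.imwrite("pics/w5z.png",cv2.resize(a,None,fx=5,fy=5,interpolation=cv2.INTER_CUBIC))
E
```

```text
[ 0.51823713 -0.12528457  0.14865404] [-3.09387872e+00  6.02086791e-04 -1.54310182e-01] [ 0.40827234  0.61459042 -0.39799683] [-0.06826611 -0.09428759 -0.01098361] 0.021392846809797895
```

View pics/w5z.png

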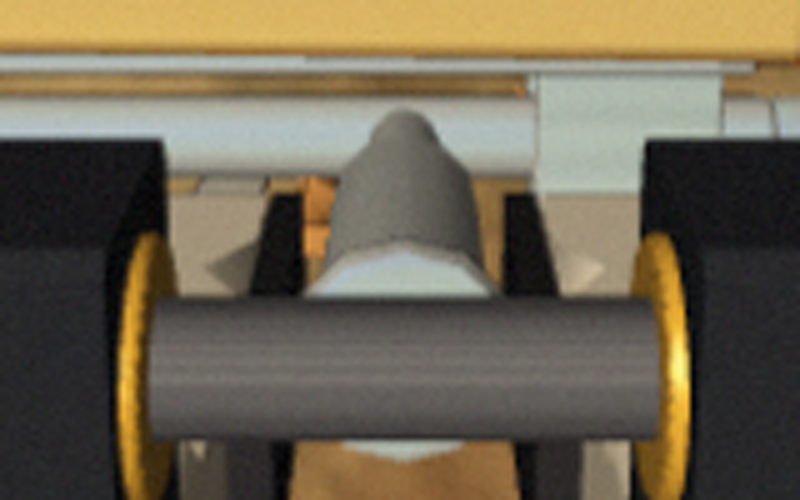

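Request:
{"name": "move_arm", "arguments": {
  "rows": [
    {"delta_pos": [0, 0.0, 0.1], "delta_rot": [-0.4, 0, 0], "hand": 0.2},
    {"delta_pos": [0, 0.1, 0.1], "delta_rot": [-0.4, 0.1, 0], "hand": 0.2},
    {"delta_pos": [0, 0.0, 0.1], "delta_rot": [-0.4, 0, 0], "hand": 0.2},
    {"delta_pos": [0, 0, 0.1], "delta_rot": [-0.4, 0.1, 0], "hand": 0.2},
    {"delta_pos": [0, 0, 0], "delta_rot": [0, 0, 0], "hand": 0.2},
    {"delta_pos": [0, 0, 0], "delta_rot": [0, 0, 0], "hand": 0.2},
    {"delta_pos": [0, 0, 0], "delta_rot": [0, 0, 0], "hand": 0.2},
    {"delta_pos": [0, 0, 0], "delta_rot": [0, 0, 0], "hand": 0.2},
    {"delta_pos": [0, 0, 0], "delta_rot": [0, 0, 0], "hand": 0.2},
    {"delta_pos": [0, 0, 0], "delta_rot": [0, 0, 0], "hand": 0.2}
  ]
}}

```text
t: 7.45
eef_pos: [0.5182, -0.1244, 0.1526]
ee_rot: [-3.122, -0.0, -0.154]
force: [1.5, 1.5, -4.3]
width: 0.0212
```

```bash
python3 - <<'E'
from h import *
s=get_state();print(s["eef_pos"],s["ee_rot"],s["force"],s["moment"],s["width"])
a=grab_frame("wrist")[200:300,200:360]; cv2.imwrite("pics/w6z.png",cv2.resize(a,None,fx=5,fy=5,interpolation=cv2.INTER_CUBIC))
a=grab_frame("scene")[200:330,240:400]; cv2.imwrite("pics/s6z.png",cv2.resize(a,None,fx=4.6,fy=4.6,interpolation=cv2.INTER_CUBIC))
E
```

```text
[ 0.51819926 -0.1243614   0.15262018] [-3.12203187e+00 -1.50250608e-04 -1.54396358e-01] [ 1.47652631  1.45691139 -4.28290204] [ 0.36864772 -0.6825593  -0.03209134] 0.021170352711457955
```

View pics/w6z.png

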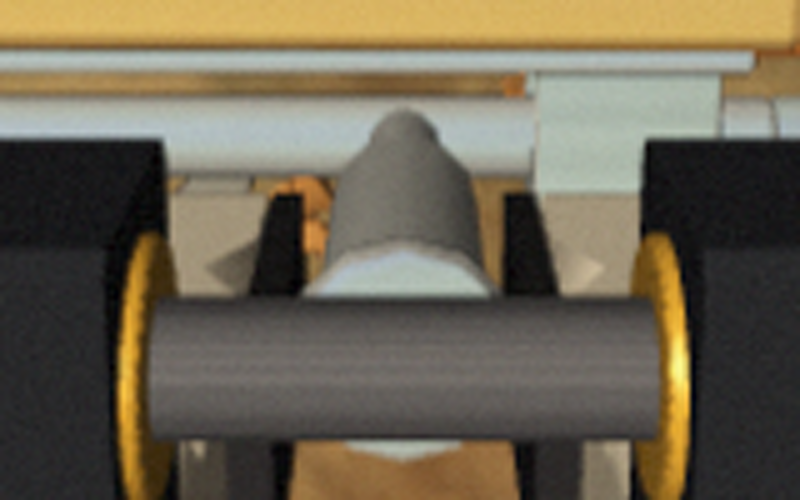

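View pics/s6z.png

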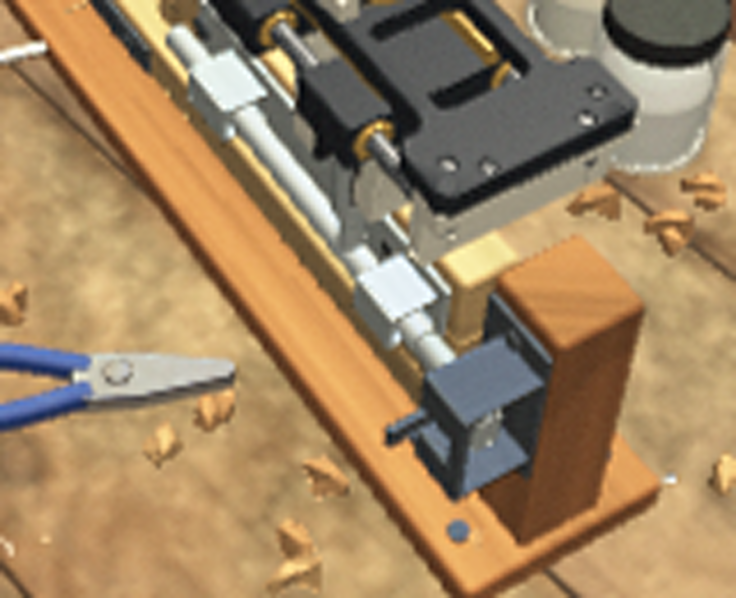

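The knob moved with the hand, the load is -4.3 N (the bolt's weight), and the nose has risen in the keeper window at about (485,425). The grip holds, so I'll continue the lift to 10 mm and start drawing.

Request:
{"name": "move_arm", "arguments": {
  "rows": [
    {"delta_pos": [0, 0.1, 0.1], "delta_rot": [-0.4, 0.1, 0], "hand": 0.2},
    {"delta_pos": [0, 0, 0.1], "delta_rot": [-0.4, 0, 0], "hand": 0.2},
    {"delta_pos": [0, 0, 0.1], "delta_rot": [-0.4, 0.1, 0], "hand": 0.2},
    {"delta_pos": [0, 0.1, 0.1], "delta_rot": [-0.4, 0.1, 0], "hand": 0.2},
    {"delta_pos": [0.03, 0, 0.1], "delta_rot": [-0.4, 0, 0], "hand": 0.2},
    {"delta_pos": [0, 0, 0.1], "delta_rot": [-0.4, 0.1, 0], "hand": 0.2},
    {"delta_pos": [0, 0, 0], "delta_rot": [0, 0, 0], "hand": 0.2},
    {"delta_pos": [0.05, 0.3, 0], "delta_rot": [0, 0, 0], "hand": 0.2},
    {"delta_pos": [0.05, 0.3, 0], "delta_rot": [0, 0, 0], "hand": 0.2},
    {"delta_pos": [0, 0, 0], "delta_rot": [0, 0, 0], "hand": 0.2}
  ]
}}

```text
t: 8.55
eef_pos: [0.5195, -0.1161, 0.1587]
ee_rot: [3.119, 0.0, -0.154]
force: [0.9, -1.2, -1.9]
width: 0.0216
```

```bash
python3 - <<'E'
from h import *
s=get_state();print(s["eef_pos"],s["ee_rot"],s["force"],s["moment"],s["width"])
a=grab_frame("scene")[200:330,240:400]; cv2.imwrite("pics/s7z.png",cv2.resize(a,None,fx=4.6,fy=4.6,interpolation=cv2.INTER_CUBIC))
E
```

```text
[ 0.51947414 -0.11614048  0.15868299] [ 3.11863066e+00  4.00041674e-04 -1.54218101e-01] [ 0.90567336 -1.16575517 -1.896855  ] [-0.17772412 -0.5173814   0.01933041] 0.021646835458816963
```

View pics/s7z.png

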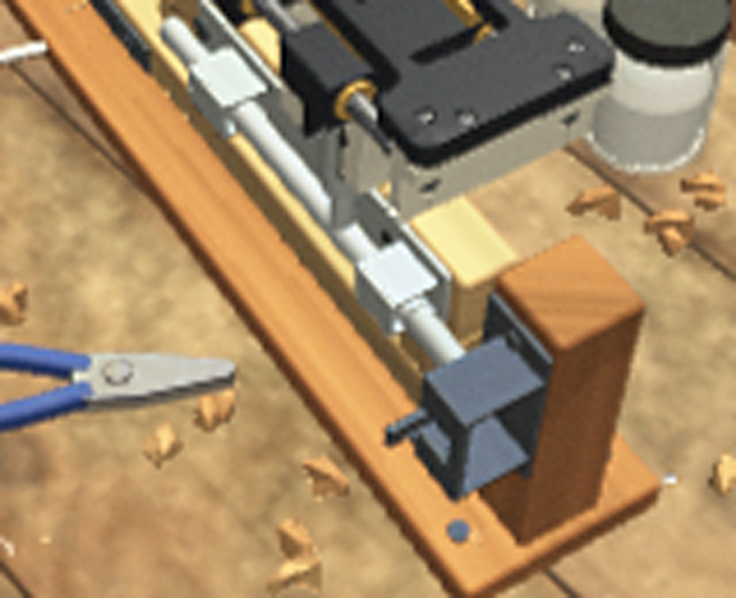

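The nose has left the keeper window and forces are small, so I'll draw on.

Request:
{"name": "move_arm", "arguments": {
  "rows": [
    {"delta_pos": [0.06, 0.4, 0], "delta_rot": [0, 0, 0], "hand": 0.2},
    {"delta_pos": [0.06, 0.4, 0], "delta_rot": [0, 0, 0], "hand": 0.2},
    {"delta_pos": [0.06, 0.4, 0], "delta_rot": [0, 0, 0], "hand": 0.2},
    {"delta_pos": [0.06, 0.4, -0.05], "delta_rot": [0, 0, 0], "hand": 0.2},
    {"delta_pos": [0.06, 0.4, 0], "delta_rot": [0, 0, 0], "hand": 0.2},
    {"delta_pos": [0.06, 0.4, 0], "delta_rot": [0, 0, 0], "hand": 0.2},
    {"delta_pos": [0.06, 0.4, -0.05], "delta_rot": [0, 0, 0], "hand": 0.2},
    {"delta_pos": [0.06, 0.4, 0], "delta_rot": [0, 0, 0], "hand": 0.2},
    {"delta_pos": [0.06, 0.4, 0], "delta_rot": [0, 0, 0], "hand": 0.2},
    {"delta_pos": [0, 0, 0], "delta_rot": [0, 0, 0], "hand": 0.2}
  ]
}}

```text
t: 9.6
eef_pos: [0.5251, -0.0797, 0.1576]
ee_rot: [3.119, 0.0, -0.154]
force: [2.4, 0.4, -3.6]
width: 0.0213
```

```bash
python3 - <<'E'
from h import *
s=get_state();print(s["eef_pos"],s["ee_rot"],s["force"],s["moment"],s["width"])
a=grab_frame("scene")[180:330,220:400]; cv2.imwrite("pics/s8z.png",cv2.resize(a,None,fx=4,fy=4,interpolation=cv2.INTER_CUBIC))
E
```

```text
[ 0.52509307 -0.07966437  0.15759288] [ 3.11912208e+00  1.21668091e-04 -1.53997047e-01] [ 2.44645524  0.44368332 -3.5818567 ] [ 0.23041714 -0.90365971  0.02082904] 0.02129476671586591
```

View pics/s8z.png

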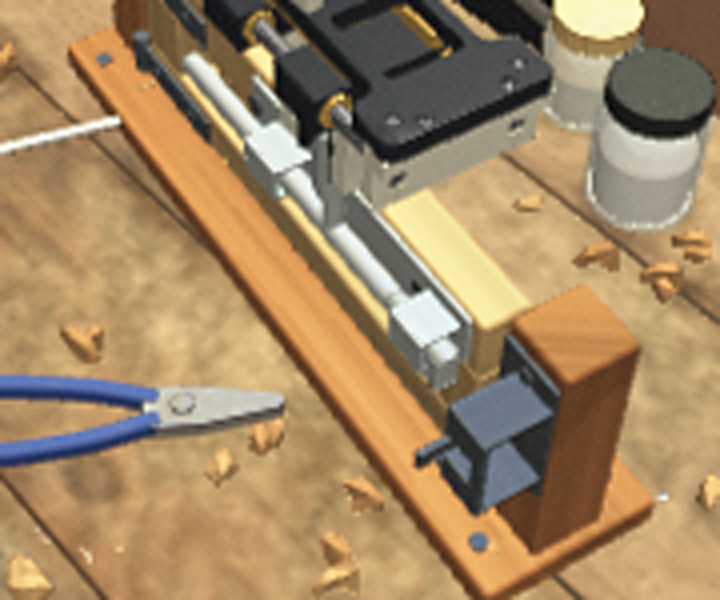

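The nose and nib (zoom (440,360)) are well out of the keeper. I'll swing the gate about its hinge.

Request:
{"name": "move_arm", "arguments": {
  "rows": [
    {"delta_pos": [-0.34, 0.08, 0], "delta_rot": [0, 0, -0.9], "hand": 0.2},
    {"delta_pos": [-0.34, 0.09, 0], "delta_rot": [0, 0, -0.9], "hand": 0.2},
    {"delta_pos": [-0.34, 0.09, 0], "delta_rot": [0, 0, -0.9], "hand": 0.2},
    {"delta_pos": [-0.34, 0.1, 0], "delta_rot": [0, 0, -0.9], "hand": 0.2},
    {"delta_pos": [-0.34, 0.11, 0], "delta_rot": [0, 0, -0.9], "hand": 0.2},
    {"delta_pos": [-0.34, 0.11, 0], "delta_rot": [0, 0, -0.9], "hand": 0.2},
    {"delta_pos": [-0.33, 0.12, 0], "delta_rot": [0, 0, -0.9], "hand": 0.2},
    {"delta_pos": [-0.33, 0.12, 0], "delta_rot": [0, 0, -0.9], "hand": 0.2},
    {"delta_pos": [-0.33, 0.13, 0], "delta_rot": [0, 0, -0.9], "hand": 0.2},
    {"delta_pos": [-0.33, 0.13, 0], "delta_rot": [0, 0, -0.9], "hand": 0.2}
  ]
}}

```text
t: 10.65
eef_pos: [0.491, -0.0695, 0.1577]
ee_rot: [3.119, 0.0, -0.313]
force: [2.2, -0.2, -4.6]
width: 0.0212
```

```bash
python3 - <<'E'
from h import *
s=get_state();print(s["eef_pos"],s["ee_rot"],s["force"],s["moment"],s["width"])
a=grab_frame("scene")[150:350,180:420]; cv2.imwrite("pics/s9z.png",cv2.resize(a,None,fx=3,fy=3,interpolation=cv2.INTER_CUBIC))
E
```

```text
[ 0.49102791 -0.06951161  0.15774369] [ 3.11854644e+00  2.03816903e-04 -3.12652930e-01] [ 2.19234304 -0.20501419 -4.55294759] [ 0.04618498 -0.99916536  0.05511502] 0.021158480066724637
```

View pics/s9z.png

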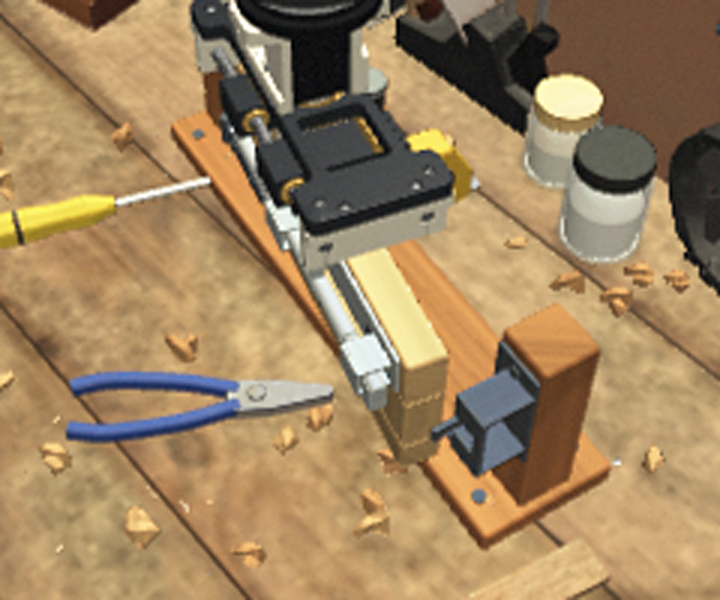

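Request:
{"name": "move_arm", "arguments": {
  "rows": [
    {"delta_pos": [-0.33, 0.14, 0], "delta_rot": [0, 0, -0.9], "hand": 0.2},
    {"delta_pos": [-0.32, 0.14, 0], "delta_rot": [0, 0, -0.9], "hand": 0.2},
    {"delta_pos": [-0.32, 0.15, 0], "delta_rot": [0, 0, -0.9], "hand": 0.2},
    {"delta_pos": [-0.32, 0.15, 0], "delta_rot": [0, 0, -0.9], "hand": 0.2},
    {"delta_pos": [-0.32, 0.16, 0], "delta_rot": [0, 0, -0.9], "hand": 0.2},
    {"delta_pos": [-0.31, 0.16, 0], "delta_rot": [0, 0, -0.9], "hand": 0.2},
    {"delta_pos": [-0.31, 0.17, 0], "delta_rot": [0, 0, -0.9], "hand": 0.2},
    {"delta_pos": [-0.31, 0.17, 0], "delta_rot": [0, 0, -0.9], "hand": 0.2},
    {"delta_pos": [-0.31, 0.18, 0], "delta_rot": [0, 0, -0.9], "hand": 0.2},
    {"delta_pos": [-0.3, 0.18, 0], "delta_rot": [0, 0, -0.8], "hand": 0.2}
  ]
}}

```text
t: 11.7
eef_pos: [0.4594, -0.0535, 0.1577]
ee_rot: [3.118, 0.0, -0.468]
force: [1.9, -3.2, -2.3]
width: 0.0212
```

```bash
python3 - <<'E'
from h import *
s=get_state();print(s["eef_pos"],s["ee_rot"],s["force"],s["moment"],s["width"])
f=grab_frame("scene");cv2.imwrite("pics/sA.png",f)
a=f[200:350,240:420]; cv2.imwrite("pics/sAz.png",cv2.resize(a,None,fx=4,fy=4,interpolation=cv2.INTER_CUBIC))
s=get_state();cv2.imwrite("pics/wA.png",grab_frame("wrist"))
cv2.imwrite("pics/tA.png",grab_frame("top"))
E
```

```text
[ 0.45940977 -0.05353755  0.15767761] [ 3.11835633e+00  4.10929365e-04 -4.68016338e-01] [ 1.94580051 -3.19146185 -2.32622375] [-0.93534492 -0.72673767  0.04168907] 0.021236927547097353
```

View pics/sAz.png

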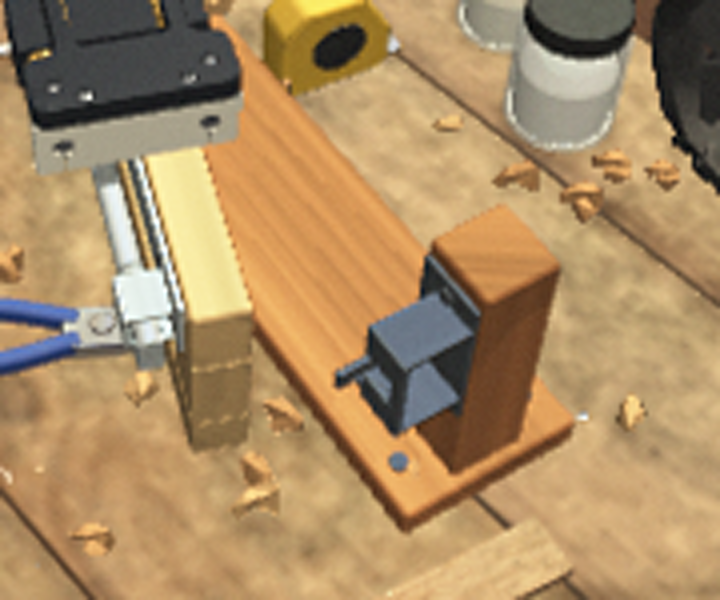

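View pics/wA.png

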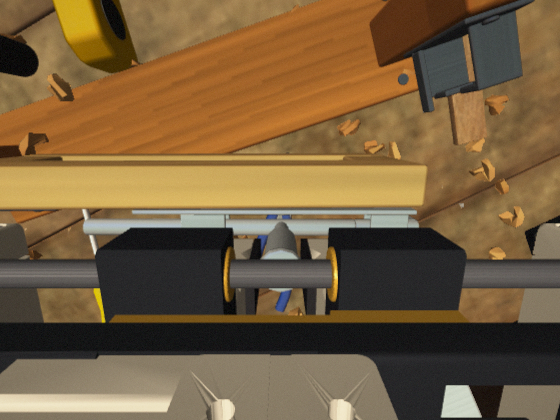

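View pics/tA.png

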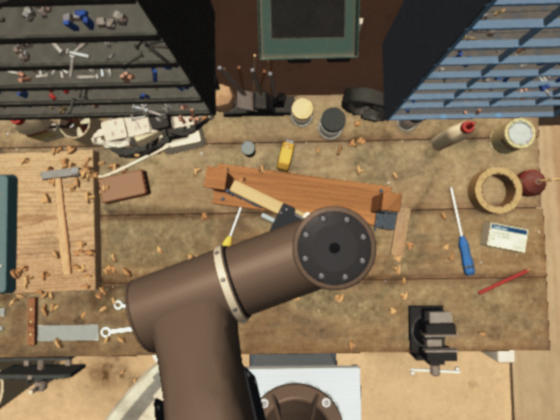

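The gate now stands open with the nose above the pliers' jaws. I'll measure the opening from the gate's top front free corner, before and now.

```bash
python3 - <<'E'
from h import *
s=get_state()
a=cv2.imread("pics/wA.png")[180:230]
g=cv2.cvtColor(a,cv2.COLOR_BGR2HSV)
m=cv2.inRange(g,(15,60,90),(30,255,255))
P=[]
for u in range(140,420,10):
    v=np.where(m[:,u]>0)[0]; P.append((u,180+v.max()+.5))
P=np.array(P);k=np.polyfit(P[:,0],P[:,1],1);print(k, np.std(P[:,1]-np.polyval(k,P[:,0])))
p=[wplane(s,u,np.polyval(k,u),.13) for u in (0,425)]
print(p,np.degrees(np.arctan2(*(p[0]-p[1])[:2])))
# before, same method
b=cv2.imread("pics/s0z.png")
c0=plane("scene",240+455/4.6,200+287/4.6,.13);c1=plane("scene",240+190/4,200+320/4,.13)
print(c0,c1,np.linalg.norm(c1-c0))
E
```

```text
[-8.34701697e-03  2.16259715e+02] 5.071753306439122
[array([0.55122927, 0.09930937, 0.13      ]), array([ 0.42905954, -0.14486982,  0.13      ])] 26.580092895581156
[ 0.5263649  -0.17623342  0.13      ] [ 0.43433174 -0.14728381  0.13      ] 0.09647892038024729
```

```bash
python3 - <<'E'
import cv2
a=cv2.imread("pics/wA.png")[150:230,380:440];cv2.imwrite("pics/wAz.png",cv2.resize(a,None,fx=7,fy=7,interpolation=cv2.INTER_CUBIC))
E
```

```text
(no output)
```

View pics/wAz.png

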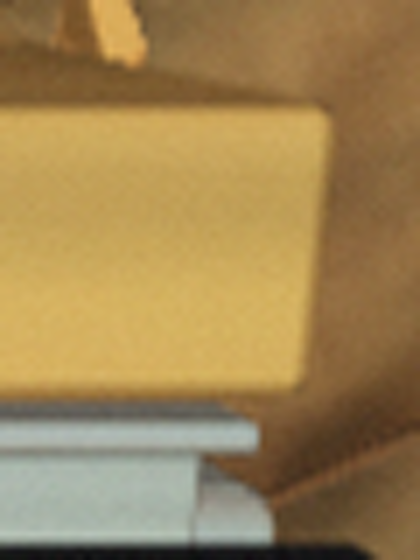

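Request:
{"name": "move_arm", "arguments": {
  "rows": [
    {"delta_pos": [0, 0, 0], "delta_rot": [0, 0, 0], "hand": 0.2},
    {"delta_pos": [0, 0, 0], "delta_rot": [0, 0, 0], "hand": 0.2},
    {"delta_pos": [0, 0, 0], "delta_rot": [0, 0, 0], "hand": 0.2},
    {"delta_pos": [0, 0, 0], "delta_rot": [0, 0, 0], "hand": 0.2},
    {"delta_pos": [0, 0, 0], "delta_rot": [0, 0, 0], "hand": 0.2},
    {"delta_pos": [0, 0, 0], "delta_rot": [0, 0, 0], "hand": 0.2},
    {"delta_pos": [0, 0, 0], "delta_rot": [0, 0, 0], "hand": 0.2},
    {"delta_pos": [0, 0, 0], "delta_rot": [0, 0, 0], "hand": 0.2},
    {"delta_pos": [0, 0, 0], "delta_rot": [0, 0, 0], "hand": 0.2},
    {"delta_pos": [0, 0, 0], "delta_rot": [0, 0, 0], "hand": 0.2}
  ]
}}

```text
t: 12.85
eef_pos: [0.4598, -0.0536, 0.1577]
ee_rot: [3.119, 0.0, -0.467]
force: [2.4, -2.4, -2.9]
width: 0.0212
```

```bash
python3 - <<'E'
from h import *
s=get_state();print(s["t"],s["eef_pos"],s["ee_rot"],s["force"],s["width"],np.abs(s["qd"]).max())
p=wplane(s,422.9,205.7,.13);print(p,np.linalg.norm(p[:2]-[.5272,-.1737]))
f=grab_frame("wrist");print(cv2.absdiff(f,cv2.imread("pics/wA.png")).mean())
cv2.imwrite("pics/sB.png",grab_frame("scene"))
E
```

```text
12.85 [ 0.45978676 -0.05356977  0.15766451] [ 3.11863552e+00  3.09548943e-04 -4.66787033e-01] [ 2.40470823 -2.36723926 -2.88778925] 0.021209066294820653 0.001356363213698745
[ 0.43444517 -0.14533249  0.13      ] 0.09699574141219315
3.2144968820861677
```

View pics/sB.png

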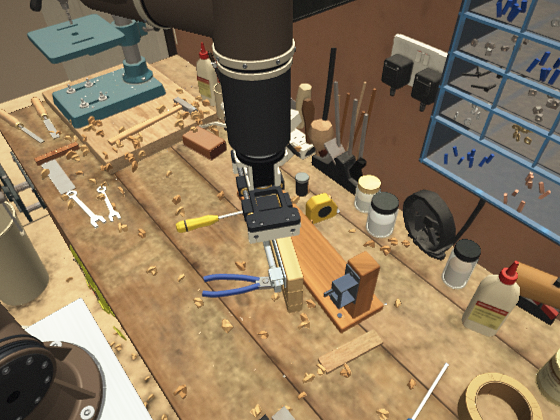

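The gate is still and the pliers, screwdriver, tape, pot and shim haven't moved. The opening measures about 97–100 mm, so I'm handing in.

```bash
python3 -c "
from station import *
print(job_done())"
```

```text
the job is handed in; nothing more can be done
None
```

The gate is held about 10 cm open with the knob still gripped, and the job was handed in at about 12.9 s of the 29 s allowed. I took the bolt by its knob, lifted it about 10 mm along its tilt arc, and drew it about 4 cm until the nose was clear of the keeper. Then I swung the gate about its hinge by roughly 0.31 rad.

- **Opening:** two camera checks of the gate's free edge both gave about 97 mm. The tool's own motion gave about 0.314 rad, or roughly 10 cm. An angle fit from the wrist picture came out at 26.6°, about 18° of opening, but that fit was noisy.
- **Stillness and force:** the arm was at rest at the end. Forces stayed within about 5 N at every reading I took between moves.
- **Bystanders:** in the last scene picture the pliers, screwdriver, tape measure, film pot and shim looked unmoved. I compared them by eye only.

**Grip width, not explained:** the gripper read 21.2–21.7 mm on the knob, not the 18 mm of the grip. I suspected the pads were clamping the rim, so I reopened and gripped again 7 mm lower, but the reading stayed the same. I couldn't tell from the pictures exactly where the pads touch. The knob followed the hand through the lift, the draw and the swing.

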